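# Stand the saddle-flap pattern on its sloped rack beside its mate

### The arm

A 7-joint arm with a two-finger parallel gripper is mounted at the origin on the work surface. World frame = base frame: x ahead of the robot, y to its left, z up, the work surface at z = 0. Lengths are in m, angles in degrees, forces in N, time in s.
With the tool pointing down it reaches from about 0.4 to 0.9 m from the base axis. Payload 5.6 kg.
Tool frame: the origin (TCP) lies between the finger pads; the fingertips stand 25 mm ahead of it and the grasp point (between the pads) lies 6 mm ahead of it; z points along the fingers, x is the direction in which the jaws open and shut, and the axes are right-handed (so a half turn about z gives the same grasp; the last joint's range is limited). The gripper opens to 92 mm and grips with 3 to 60 N. Pads are 20 mm wide; open, the fingers measure 128 mm over their backs; the gripper's body (75 mm by 189 mm) begins 69 mm behind the grasp point.
Start: joints at [-71.792, 26.786, -0.665, 91.828, 0.344, 61.387, -3.226], TCP at [0.23, 0.608, 0.24] pointing down, gripper open.
Joint ranges: [-144.91, 144.91], [-17.63, 115.5], [-89.93, 88.59], [15.96, 139.68], [-74.01, 254.01], [8.47, 105.57], [-167.45, 167.45]. Speed limits (degrees/s): [147.25, 147.25, 180, 180, 180, 180, 180].

### API

Orientations are given as a 3x3 rotation matrix whose columns are the frame's x, y, z axes.
In Python, from plant import arm gives the robot as it stands. The module is installed in compiled form; this text tells all that it offers.
- The arm moves only by the tool apply_moves, never from a script. Its argument "motion" is a list of rows, each a list of 5 numbers: the shift along the tool's x, y, z in m, then the turn about the tool's z in rad, then the closure, from -1 (fully open) to 1 (shut). A call has 1 to 10 rows; each row is the pose to reach, as a shift and turn from the pose measured when the call began, along the tool's axes at that moment; what a row does not reach only later rows make up. A row lasts 1/12 s, in which the tool goes at most 41.7 mm and 7.16 degrees, less where a joint would pass 70% of its speed; a pose out of reach is approached as far as the arm can. A call with a gripper value outside its range is refused whole. The fingers move at their own pace and stop on an object; "grip_force" is the grip in N (left out, the last holds). Time passes only in rows, so rows that repeat a pose let the fingers close. It gives the time, the measured TCP pose, the force and the opening at its end, in the units of the state.
- arm.observe(): the state, without advancing time (a new reading comes with each control period).
- arm.get_image(name): name is "scene" or "top" or "wrist"; returns (picture, depth): 384x512x3 uint8, red, green, blue; 384x512 float32, m along the optical axis (not along the pixel's ray), 0 where there is no reading.
- arm.get_calibration(name): a dict with "K" (3x3 intrinsics, pixels), "camera_from_world" (4x4, takes a point from world to camera coordinates). Camera axes: x right, y up, looking along -z (the intrinsics and any distortion apply to the point x, -y, -z); pixel columns grow to the right and rows downward; lengths in m; the calibration is good to about 2 mm. A picture is of the moment at which its call begins: read the wrist's pose just before it. get_calibration takes no time and is no camera call; for the wrist camera it gives the pose at the moment of the call.
- arm.close_job(): hands the job in, once; it reports no verdict.
The state is a dict: "time": time; "joint_positions": joint angles; "joint_vel": joint speeds; "tau": joint torques, N m; "ee_pos": TCP position; "tcp_rot": TCP orientation; "ft_force": force on the tool from outside, world axes, zero at the start; "ft_torque": the same for the moment, N m; "grip_width": opening from 0.0 (shut) to 1.0 (fully open).
Only numpy, scipy, OpenCV 4.12 (cv2) and the standard library are available. Lean on these libraries where they do the work, as an engineer would, in place of code of your own. Each camera call takes 0.05 s, during which the arm holds its last target. There are 200 camera calls.

### The job

Stand the flap pattern board that lies flat on the rack's deck on the narrow ledge at the back, leaning against the sloping backrest with its coloured end up, and slide it along the ledge until its side touches the standing board with the same blue end. Be gentle: do not ram the standing boards, and leave the two standing boards and everything else on the bench where they are.

Things in the scene. Friction and masses are not known exactly. Their poses are not given: they have to be found in the camera images.
- rack: Wooden pattern rack, 580 mm wide (along its y), fixed, facing the robot with up to 0.2 rad of yaw. Origin: on the bench, midway along the row, below rack_seat; x points away from the robot, z up. From the front: flat deck, narrow sloping ledge, sloping backrest. The row lies between two end cheeks with inner faces at y = -270 and +270 mm
- rack_seat (a point): Middle of the line (along the rack's y) where ledge and backrest meet: rack x = 0, z = 100 mm. The narrow ledge is 24 mm deep and slopes 20 degrees down from deck level to this line. From it the backrest, two slats, leans 20 degrees back (top away from the robot); its face reaches 105 mm up the slope
- rack_deck (a point): Middle of the deck's front top edge, nearest the robot: rack x = -105 mm, z = 110 mm. The deck is flat and 16 mm thick from here to x = -24 mm, where the ledge begins; under it the rack is open for 60 mm back from this edge
- board: Loose plywood board to stand up, 150 mm long, 130 wide (110 over the last 30 mm at its blue head), 10 thick, 150 to 310 g. Origin: centre of its underside at the start. x runs from head (-75 mm) to foot (+75), z is up at the start and faces the backrest when done. Starts flat on the deck, a little askew, between the standing boards, foot 5 to 30 mm short of the backrest, head overhanging
- board_foot (a point): middle of the board's foot edge (half way through its thickness, 75 mm from its centre)
- board_head (a point): middle of the board's blue head edge (half way through its thickness)
- blue_board: Like board, blue end up, already standing on the ledge against the backrest, 0 to 5 mm from the left or the right end cheek. Origin: middle of its foot edge, half way through its thickness (as board_foot is on the board); its axes are parallel to the rack's. With the boards side by side the two foot points are 130 mm apart
- red_board: The same with a red end, standing next to the other end cheek. Origin as for blue_board
- tin: Bystander: flat round brass tin, 64 mm across, 34 mm high, on the rack's deck in front of one of the standing boards. Origin: centre of its underside
- wax: Bystander: yellow wax block 50 x 70 x 28 mm on the deck in front of the other standing board. Origin: centre of its underside
- presser: Bystander: dark steel hand presser 114 mm high, standing on the bench in front of one end of the rack. Origin: centre of its underside
- thread: Bystander: cone of brown thread 120 mm high, standing in front of the other end. Origin: centre of its underside
- dye: Bystander: amber dye bottle 140 mm high, standing on the bench at the robot's right. Origin: centre of its underside
- hammer: Bystander: hammer 220 mm long lying on the bench at the robot's left. Origin: its grip region's underside
- iron: Bystander: steel iron with a wooden handle, 240 mm long, lying on the bench at the robot's right. Origin: its grip region's underside

How it is judged:
By the outcome, as a careful person would: the job done as asked, in the order asked, and still so for the second after the job is handed in, with the robot touching nothing.
It also fails if it takes over 64 s, if anything falls off the work surface, if the arm or the gripper's body presses on something with over 40 N, if the wrist force passes 120 N, or if a joint passes its speed limit or range.

## Working session

There is one attempt and no reset: what is moved stays moved. The work goes in short steps, Python scripts to look and compute and a tool call to move; the robot and the scene stay as the last step left them, time stands still between calls to the robot, and variables do not carry over. Pictures are saved under pics/ and viewed, about 8 in all and at most 12, crops included, and the job is handed in when it is done.

Besides the shell and the picture viewer there is one more tool, called after "Request:" by a JSON object that holds its "op" and its "data". apply_moves: Moves the arm, as the interface text tells. Its arguments: {"type":"object","properties":{"motion":{"type":"array","items":{"type":"array","items":{"type":"number"}}},"grip_force":{"type":"number"}},"required":["motion"]}

```bash
mkdir -p pics; cat > h.py <<'E'
import numpy as np, cv2
from plant import arm
def grab(n,tag):
    c=arm.get_calibration(n); im,d=arm.get_image(n)
    cv2.imwrite(f'pics/{tag}.png',im[:,:,::-1]); np.savez(f'{tag}.npz',im=im,d=d,K=c['K'],T=c['camera_from_world'])
    return im,d,c
def load(tag):
    z=np.load(f'{tag}.npz'); return z['im'],z['d'],z['K'],z['T']
def pts(d,K,T):
    v,u=np.mgrid[:d.shape[0],:d.shape[1]]
    x=(u-K[0,2])/K[0,0]*d; y=(v-K[1,2])/K[1,1]*d
    P=np.stack([x,-y,-d,np.ones_like(d)],-1)
    return (P@np.linalg.inv(T).T)[...,:3]
def ray(uv,K,T,z):
    uv=np.atleast_2d(uv).astype(float); Ti=np.linalg.inv(T)
    r=np.c_[(uv[:,0]-K[0,2])/K[0,0],-(uv[:,1]-K[1,2])/K[1,1],-np.ones(len(uv))]@Ti[:3,:3].T
    o=Ti[:3,3]; return o+r*((z-o[2])/r[:,2])[:,None]
E
python3 - <<'E'
from h import *
s=arm.observe(); print(s)
for n in('scene','top'):
    im,d,c=grab(n,n+'0'); print(n,{k:np.round(v,4) if hasattr(v,'shape') else v for k,v in c.items()},(d>0).mean())
a=cv2.imread('pics/scene0.png');b=cv2.imread('pics/top0.png')
E
```

```text
{'time': 0.0, 'joint_positions': array([-71.78978802,  26.83631613,  -0.66595371,  91.88066931,
         0.34419533,  61.38596792,  -3.22460099]), 'joint_vel': array([ 4.68302613e-02, -4.63619429e-02, -1.43558733e-01, -4.48762983e-02,
        8.38591910e-02, -7.19284401e-02, -5.01762098e-05]), 'tau': array([-4.21191944e-04, -5.20576644e+01, -1.27810359e-02, -2.43747926e+01,
       -5.67592692e-02,  1.72125507e-02,  1.50733604e-04]), 'ee_pos': array([0.22934529, 0.60761976, 0.23863856]), 'tcp_rot': array([[ 3.53069579e-01,  9.35596929e-01, -5.07934652e-04],
       [ 9.35595415e-01, -3.53069924e-01, -1.68746587e-03],
       [-1.75812433e-03,  1.20571532e-04, -9.99998447e-01]]), 'ft_force': array([-0.21432942,  0.28603059,  0.5216335 ]), 'ft_torque': array([-0.00210063,  0.0025747 ,  0.02281698]), 'grip_width': 1.0014827488521236}
scene {'K': array([[436.6533,   0.    , 258.255 ],
       [  0.    , 436.6533, 193.4251],
       [  0.    ,   0.    ,   1.    ]]), 'camera_from_world': array([[-0.3021,  0.9532, -0.012 ,  0.1784],
       [-0.7851, -0.2416,  0.5703,  0.3278],
       [ 0.5407,  0.1817,  0.8213, -1.8735],
       [ 0.    ,  0.    ,  0.    ,  1.    ]])} 0.9961700439453125
top {'K': array([[393.0208,   0.    , 254.4141],
       [  0.    , 393.0208, 180.8376],
       [  0.    ,   0.    ,   1.    ]]), 'camera_from_world': array([[ 0.0276, -0.9991,  0.0311, -0.054 ],
       [ 0.9851,  0.0325,  0.1691, -0.5305],
       [-0.17  ,  0.0259,  0.9851, -1.2938],
       [ 0.    ,  0.    ,  0.    ,  1.    ]])} 0.9962209065755209
```

View pics/scene0.png

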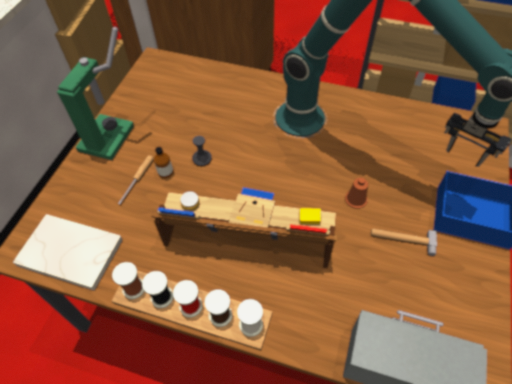

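View pics/top0.png

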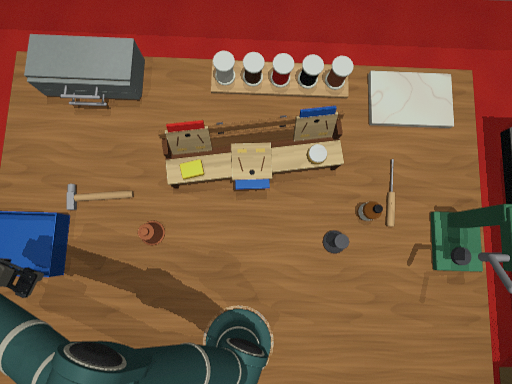

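The loose board (top view ~(251,163)) lies mid-rack with its head towards the robot. The blue board stands at the right end (317,122) and the red one at the left (188,135). The tin is at (317,153), wax at (191,169), thread at (150,232) and presser at (336,241).

```bash
cat > m.py <<'E'
from h import *
def blobs(tag,zr=(0.05,0.3)):
    im,d,K,T=load(tag); P=pts(d,K,T); hsv=cv2.cvtColor(im,cv2.COLOR_RGB2HSV); out={}
    for n,lo,hi in(('blue',(105,150,60),(125,255,255)),('yellow',(26,150,120),(34,255,255)),('red',(0,190,90),(6,255,255)),('red2',(174,190,90),(180,255,255))):
        m=cv2.inRange(hsv,lo,hi)
        m&=((P[...,2]>zr[0])&(P[...,2]<zr[1])&(P[...,0]>.35)&(P[...,0]<.95)&(abs(P[...,1])<.4)).astype(np.uint8)*255
        k,l,s,c=cv2.connectedComponentsWithStats(m)
        for i in range(1,k):
            if s[i,4]<20: continue
            q=P[l==i]; print(tag,n,s[i,4],'uv',c[i].round(1),'xyz med',np.median(q,0).round(4),'min',q.min(0).round(3),'max',q.max(0).round(3),
              'rect',cv2.minAreaRect(q[:,:2].astype(np.float32)*1000))
E
python3 - <<'E'
from m import *
for t in('top0','scene0'): blobs(t)
# rack footprint: points between z .1 and .13
for t in('top0','scene0'):
    im,d,K,T=load(t);P=pts(d,K,T)
    for uv in((251,150),(251,165),(225,163),(280,160),(290,160),(210,168)) if t=='top0' else ():
        print(uv,P[uv[1],uv[0]].round(4),im[uv[1],uv[0]])
    m=(P[...,2]>.1)&(P[...,2]<.135)&(P[...,0]>.4)&(P[...,0]<.8)&(abs(P[...,1])<.4)
    m=cv2.morphologyEx(m.astype(np.uint8),cv2.MORPH_OPEN,np.ones((3,3)))
    k,l,s,c=cv2.connectedComponentsWithStats(m); i=1+s[1:,4].argmax()
    q=P[l==i];print(t,s[i],cv2.minAreaRect(q[:,:2].astype(np.float32)*1000), np.percentile(q[:,2],[5,25,50,75,95]).round(4))
E
```

```text
top0 blue 260 uv [317.3 111.3] xyz med [ 0.7192 -0.2174  0.2361] min [ 0.707 -0.271  0.215] max [ 0.736 -0.164  0.249] rect ((720.9594116210938, -217.85641479492188), (16.389118194580078, 107.98149871826172), 8.796605110168457)
top0 blue 283 uv [251.6 183.8] xyz med [ 0.5096 -0.0255  0.1199] min [ 0.494 -0.08   0.111] max [0.527 0.023 0.127] rect ((509.8633728027344, -28.661876678466797), (27.496633529663086, 103.94034576416016), 3.597987413406372)
top0 yellow 313 uv [191.1 168.6] xyz med [0.5488 0.1664 0.1378] min [0.518 0.131 0.13 ] max [0.578 0.203 0.147] rect ((549.5452270507812, 166.71807861328125), (48.021854400634766, 66.90824127197266), 14.8954439163208)
top0 red 44 uv [279.5  78. ] xyz med [ 0.8962 -0.1115  0.0695] min [ 0.89  -0.143  0.051] max [ 0.907 -0.096  0.103] rect ((897.6126708984375, -118.66869354248047), (47.39736557006836, 14.799619674682617), 85.82669067382812)
top0 red 280 uv [184.9 125.6] xyz med [0.659  0.1779 0.2366] min [0.645 0.124 0.216] max [0.676 0.232 0.248] rect ((661.0185546875, 177.9162139892578), (17.868688583374023, 108.72994232177734), 8.46313762
[... 1065 characters left out ...]
 (10.693952560424805, 41.42039489746094), 46.57512283325195)
(251, 150) [ 0.6207 -0.022   0.1205] [179 159 115]
(251, 165) [ 0.5709 -0.0235  0.1196] [190 168 125]
(225, 163) [0.5767 0.0613 0.1102] [182 162 118]
(280, 160) [ 0.5926 -0.1181  0.1115] [201 180 134]
(290, 160) [ 0.5939 -0.151   0.111 ] [195 174 130]
(210, 168) [0.5583 0.1093 0.1105] [202 180 134]
top0 [ 166  132  178   57 6050] ((579.7581787109375, -37.28466796875), (170.7545623779297, 579.6909790039062), 8.862825393676758) [0.1045 0.1089 0.1123 0.1198 0.1261]
scene0 [ 165  188  171   42 3349] ((569.9617919921875, -38.272796630859375), (148.4294891357422, 580.0333251953125), 5.633355617523193) [0.1043 0.1077 0.1115 0.1179 0.1227]
```

Request:
{"op": "apply_moves", "data": {"motion": [[0, 0, -0.04, 0, 1], [-0.1, 0.1, -0.08, 0, 1], [-0.25, 0.24, -0.12, -0.2, 1], [-0.25, 0.24, -0.17, -0.3, 1], [-0.25, 0.24, -0.17, -0.4, 1], [-0.25, 0.24, -0.17, -0.513, 1], [-0.25, 0.24, -0.17, -0.513, 1], [-0.3, 0.29, -0.17, -0.513, 1], [-0.35, 0.34, -0.17, -0.513, 1], [-0.4, 0.39, -0.17, -0.513, 1]], "grip_force": 10}}

```text
time: 0.93
ee_pos: [0.3718, 0.278, 0.3859]
tcp_rot: [[-0.152, 0.988, 0.0], [0.988, 0.152, -0.001], [-0.001, 0.0, -1.0]]
ft_force: [-0.2, 1.3, 0.3]
grip_width: 0.297
```

```bash
cat > go.py <<'E'
import sys
from h import *
# usage: go.py x y z yaw_deg(of tool x): prints tool-frame shift
def tofs(x,y,z,yaw=None):
    s=arm.observe(); R=s['tcp_rot']; p=s['ee_pos']
    d=R.T@(np.array([x,y,z])-p); cur=np.degrees(np.arctan2(R[1,0],R[0,0]))
    t=0 if yaw is None else -np.radians((yaw-cur+180)%360-180)
    print('t',round(s['time'],2),'pos',p.round(4),'yaw',cur.round(2),'tilt',R[:,2].round(3),'F',s['ft_force'].round(1),'grip',round(s['grip_width'],3)); print('shift',d.round(4),'turn',round(t,4))
if __name__=='__main__': tofs(*map(float,sys.argv[1:]))
E
python3 go.py 0.48 -0.03 0.42 98.66
```

```text
t 0.93 pos [0.3718 0.278  0.3859] yaw 98.73 tilt [ 0.    -0.001 -1.   ] F [-0.2  1.3  0.3] grip 0.297
shift [-0.3209  0.0602 -0.0339] turn 0.0011
```

Request:
{"op": "apply_moves", "data": {"motion": [[-0.04, 0.01, -0.01, 0, 1], [-0.08, 0.02, -0.02, 0, 1], [-0.12, 0.03, -0.034, 0, 1], [-0.16, 0.04, -0.034, 0, 1], [-0.2, 0.05, -0.034, 0, 1], [-0.24, 0.06, -0.034, 0, 1], [-0.28, 0.06, -0.034, 0, 1], [-0.32, 0.06, -0.034, 0, 1], [-0.32, 0.06, -0.034, 0, 1], [-0.32, 0.06, -0.034, 0, 1]]}}

```text
time: 1.77
ee_pos: [0.4795, -0.0314, 0.4199]
tcp_rot: [[-0.146, 0.989, -0.0], [0.989, 0.146, -0.0], [-0.0, -0.0, -1.0]]
ft_force: [-0.1, 0.7, 0.4]
grip_width: 0.001
```

```bash
python3 - <<'E'
from m import *
import go
go.tofs(.48,-.03,.42)
im,d,c=grab('wrist','w1'); print(np.linalg.inv(c['camera_from_world']).round(3),c['K'][0])
blobs('w1')
E
```

```text
t 1.77 pos [ 0.4795 -0.0314  0.4199] yaw 98.42 tilt [-0. -0. -1.] F [-0.1  0.7  0.4] grip 0.001
shift [ 0.0013  0.0007 -0.0001] turn 0
[[-0.147 -0.946 -0.29   0.396]
 [ 0.989 -0.141 -0.042 -0.043]
 [-0.001 -0.293  0.956  0.565]
 [ 0.     0.     0.     1.   ]] [314.29228445   0.         250.57503164]
w1 blue 1402 uv [249.9 175.6] xyz med [ 0.5078 -0.0283  0.1207] min [ 0.492 -0.082  0.114] max [0.525 0.026 0.123] rect ((508.73223876953125, -27.830829620361328), (28.117982864379883, 107.68013000488281), 3.720815896987915)
w1 yellow 1439 uv [377.  223.5] xyz med [0.5475 0.1661 0.1385] min [0.517 0.129 0.111] max [0.59  0.205 0.142] rect ((555.7312622070312, 168.70068359375), (62.857608795166016, 68.27367401123047), 15.486885070800781)
w1 yellow 30 uv [218.8 243.1] xyz med [ 0.6223 -0.0601  0.1208] min [ 0.617 -0.065  0.119] max [ 0.628 -0.056  0.122] rect ((622.3980102539062, -60.421573638916016), (8.315759658813477, 10.648675918579102), 84.33979034423828)
```

View pics/w1.png

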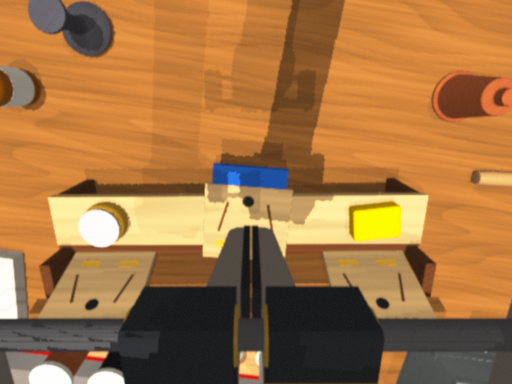

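View w1: the board's blue head is at (250,176), the deck front edge is along row ~193, the wax is at (376,222) and the tin at (102,226). The fingers hide part of the foot. Next I'll get the rack front edge and the board edges.

```bash
python3 - <<'E'
from h import *
im,d,K,T=load('w1'); P=pts(d,K,T); hsv=cv2.cvtColor(im,cv2.COLOR_RGB2HSV)
# deck front edge: per column, first row from above with z in .1-.115
def line(q): # fit y = , returns dir, mean
    vx,vy,x,y=cv2.fitLine(q.astype(np.float32),cv2.DIST_HUBER,0,1e-4,1e-4).ravel(); 
    if vy<0: vx,vy=-vx,-vy
    return np.array([vx,vy]),np.array([x,y])
e=[]
for u in list(range(70,195,4))+list(range(300,410,4)):
    r=np.where((P[100:,u,2]>.1)&(P[100:,u,2]<.118))[0]
    if len(r): e.append(ray((u,100+r[0]-.5),K,T,.110)[0])
e=np.array(e);dv,m=line(e[:,:2]);yaw=np.degrees(np.arctan2(-dv[0],dv[1]));print('deck edge',dv,m,'yaw',yaw,'deck z',np.median(P[200:240,150:190,2]))
bl=cv2.inRange(hsv,(105,150,40),(125,255,255)); h=[];s1=[]
for u in range(218,284,3):
    r=np.where(bl[150:200,u]>0)[0]; h.append(ray((u,150+r[0]-.5),K,T,.120)[0])
h=np.array(h);hv,hm=line(h[:,:2]);by=np.degrees(np.arctan2(-hv[0],hv[1]));print('head edge',hv,hm,'yaw',by)
# sides of board body: board z>.1155 rows 205..250
for tag in('L','R'):
    q=[]
    for v in range(192,216,2):
        z=P[v,:,2]; c=np.where((z>.1155)&(z<.127))[0]; c=c[(c>190)&(c<305)]
        q.append(ray((c.min()-.5 if tag=='L' else c.max()+.5,v),K,T,.12)[0])
    print(tag,np.median(q,0).round(4),np.array(q)[[0,-1],:2].round(4))
hc=ray(((np.where(bl[176]>0)[0][[0,-1]]).mean(),176),K,T,.12)[0];print('head c',hc)
a=np.radians(yaw);rx=np.array([np.cos(a),np.sin(a)]);ry=np.array([-np.sin(a),np.cos(a)])
for t in('top0','scene0'):
  im,d,K,T=load(t);P=pts(d,K,T);hsv=cv2.cvtColor(im,cv2.COLOR_RGB2HSV)
  # standing board head extents
  for n,lo,hi in(('blue',(105,150,60),(125,255,255)),('red',(0,190,90),(6,255,255))):
    k=(cv2.inRange(hsv,lo,hi)>0)&(P[...,2]>.225)&(P[...,2]<.26)&(P[...,0]>.6)&(P[...,0]<.8)
    q=P[k]; print(t,n,'rack x-rel to edge',np.percentile((q[:,:2]-m)@rx,[5,50,95]).round(4),'y',np.percentile((q[:,:2]-m)@ry,[0,2,98,100]).round(4))
print('board head rel edge',(hc[:2]-m)@rx,(hc[:2]-m)@ry, 'm',m)
E
```

```text
deck edge [-0.15275268  0.98826444] [ 0.54306704 -0.04733524] yaw 8.786481 deck z 0.11079215399616904
head edge [-0.06456502  0.9979135 ] [ 0.49368608 -0.02688871] yaw 3.7018778
L [ 0.5599 -0.0899  0.12  ] [[ 0.5427 -0.0911]
 [ 0.5777 -0.089 ]]
R [0.5409 0.039  0.12  ] [[0.5235 0.038 ]
 [0.5585 0.04  ]]
head c [ 0.50861586 -0.02793081  0.12      ]
top0 blue rack x-rel to edge [0.1439 0.149  0.1556] y [-0.2497 -0.2468 -0.1427 -0.1417]
top0 red rack x-rel to edge [0.1448 0.1497 0.1575] y [0.1502 0.1526 0.2571 0.2589]
scene0 blue rack x-rel to edge [0.1531 0.1574 0.1606] y [-0.2473 -0.2444 -0.1446 -0.1433]
scene0 red rack x-rel to edge [0.1531 0.157  0.1606] y [0.1558 0.1565 0.2557 0.2568]
board head rel edge -0.03108279368459426 0.024439217486695277 m [ 0.54306704 -0.04733524]
```

```bash
python3 go.py 0.4696 -0.0364 0.12 98.75
```

```text
t 1.82 pos [ 0.4795 -0.0292  0.4198] yaw 98.65 tilt [-0. -0. -1.] F [-0.8  0.9 -0.3] grip 0.004
shift [-0.0056 -0.0107  0.2998] turn -0.0018
```

Request:
{"op": "apply_moves", "data": {"motion": [[-0.006, -0.011, 0.04, 0, 1], [-0.006, -0.011, 0.08, 0, 1], [-0.006, -0.011, 0.12, 0, 1], [-0.006, -0.011, 0.16, 0, 1], [-0.006, -0.011, 0.2, 0, 1], [-0.006, -0.011, 0.23, 0, 1], [-0.006, -0.011, 0.26, 0, 1], [-0.006, -0.011, 0.28, 0, 1], [-0.006, -0.011, 0.3, 0, 1], [-0.006, -0.011, 0.3, 0, 1]]}}

```text
time: 2.65
ee_pos: [0.4666, -0.0346, 0.1164]
tcp_rot: [[-0.154, 0.988, -0.008], [0.988, 0.154, 0.0], [0.001, -0.008, -1.0]]
ft_force: [-0.5, 0.5, -0.4]
grip_width: 0.007
```

```bash
python3 go.py 0.4696 -0.0364 0.12 98.75
```

```text
t 2.65 pos [ 0.4666 -0.0346  0.1164] yaw 98.85 tilt [-0.008  0.    -1.   ] F [-0.5  0.5 -0.4] grip 0.007
shift [-0.0023  0.0026 -0.0036] turn 0.0017
```

Request:
{"op": "apply_moves", "data": {"motion": [[-0.002, 0.005, -0.003, 0, 1], [-0.002, 0.01, -0.003, 0, 1], [-0.002, 0.013, -0.003, 0, 1], [-0.002, 0.016, -0.003, 0, 1], [-0.002, 0.018, -0.003, 0, 1], [-0.002, 0.02, -0.003, 0, 1]]}}

```text
time: 3.15
ee_pos: [0.4866, -0.0334, 0.1198]
tcp_rot: [[-0.154, 0.988, -0.008], [0.988, 0.154, 0.0], [0.002, -0.008, -1.0]]
ft_force: [-2.7, -0.2, 1.9]
grip_width: 0.007
```

Request:
{"op": "apply_moves", "data": {"motion": [[0, 0.002, 0, 0, 1], [0, 0.004, 0, 0, 1], [0, 0.006, 0, 0, 1], [0, 0.006, 0, 0, 1]]}}

```text
time: 3.48
ee_pos: [0.4908, -0.0335, 0.1191]
tcp_rot: [[-0.153, 0.988, -0.012], [0.988, 0.153, -0.0], [0.002, -0.012, -1.0]]
ft_force: [-5.2, -3.8, 0.6]
grip_width: 0.004
```

```bash
python3 - <<'E'
from h import *
import go
go.tofs(.48,-.03,.42)
im,d,c=grab('wrist','w2')
K,T=c['K'],c['camera_from_world']
hsv=cv2.cvtColor(im,cv2.COLOR_RGB2HSV); bl=cv2.inRange(hsv,(105,150,40),(125,255,255))
m=np.argwhere(bl>0); print(m.min(0),m.max(0),len(m))
E
```

```text
t 3.48 pos [ 0.4908 -0.0335  0.1191] yaw 98.78 tilt [-0.012 -0.    -1.   ] F [-5.2 -3.8  0.6] grip 0.004
shift [ 0.0056 -0.0138 -0.3007] turn 0
[267 152] [316 356] 1838
```

View pics/w2.png

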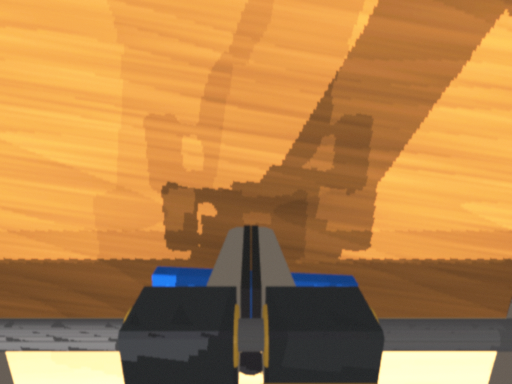

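Request:
{"op": "apply_moves", "data": {"motion": [[0, 0.004, 0, 0, 1], [0, 0.007, 0, 0, 1], [0, 0.009, -0.002, 0, 1], [0, 0.009, -0.005, 0, 1], [0, 0.01, -0.008, 0, 1], [0, 0.01, -0.012, 0, 1], [0, 0.01, -0.016, 0, 1]]}}

```text
time: 4.12
ee_pos: [0.4955, -0.0339, 0.1332]
tcp_rot: [[-0.151, 0.988, -0.024], [0.989, 0.151, -0.002], [0.002, -0.024, -1.0]]
ft_force: [-10.0, -5.1, -0.4]
grip_width: 0.006
```

```bash
cat > chk.py <<'E'
from h import *
import go,sys
go.tofs(.48,-.03,.42)
im,d,c=grab('scene',sys.argv[1]); P=pts(d,c['K'],c['camera_from_world']); m0=np.array([.5431,-.0473]);rx=np.array([.9883,.1521]);ry=np.array([-.1521,.9883])
hsv=cv2.cvtColor(im,cv2.COLOR_RGB2HSV); k=(cv2.inRange(hsv,(100,140,40),(128,255,255))>0)&(P[...,2]>.09)&(P[...,0]>.4)&(P[...,0]<.8)&(abs(P[...,1])<.33)
n,l,s,cc=cv2.connectedComponentsWithStats(k.astype(np.uint8))
for i in range(1,n):
    if s[i,4]>10:
        q=P[l==i]; print(s[i,4],'rack x',np.percentile((q[:,:2]-m0)@rx-.105,[2,50,98]).round(3),'y',np.percentile((q[:,:2]-m0)@ry,[2,50,98]).round(3),'z',np.percentile(q[:,2],[2,50,98]).round(3))
E
python3 chk.py s1
```

```text
t 4.12 pos [ 0.4955 -0.0339  0.1332] yaw 98.67 tilt [-0.024 -0.002 -1.   ] F [-10.   -5.1  -0.4] grip 0.006
shift [ 0.0067 -0.0215 -0.2864] turn 0
155 rack x [-0.136 -0.125 -0.113] y [-0.026  0.023  0.073] z [0.125 0.13  0.136]
110 rack x [0.047 0.052 0.056] y [-0.244 -0.191 -0.144] z [0.226 0.24  0.245]
```

Request:
{"op": "apply_moves", "data": {"motion": [[0, 0.006, -0.004, 0, 1], [0, 0.007, -0.01, 0, 1], [0, 0.008, -0.016, 0, 1], [0, 0.0095, -0.022, 0, 1], [0, 0.011, -0.028, 0, 1], [0, 0.013, -0.034, 0, 1], [0, 0.015, -0.04, 0, 1]]}}

```text
time: 4.75
ee_pos: [0.5032, -0.0343, 0.1712]
tcp_rot: [[-0.149, 0.988, -0.042], [0.989, 0.149, -0.004], [0.003, -0.042, -0.999]]
ft_force: [-19.5, -6.6, 5.7]
grip_width: 0.008
```

```bash
python3 chk.py s2
```

```text
t 4.75 pos [ 0.5032 -0.0343  0.1712] yaw 98.54 tilt [-0.042 -0.004 -0.999] F [-19.5  -6.6   5.7] grip 0.008
shift [ 0.0084 -0.0327 -0.2477] turn 0
190 rack x [-0.128 -0.116 -0.106] y [-0.029  0.022  0.07 ] z [0.158 0.164 0.17 ]
111 rack x [0.047 0.052 0.056] y [-0.243 -0.191 -0.145] z [0.223 0.239 0.245]
```

Request:
{"op": "apply_moves", "data": {"motion": [[0, 0.004, -0.005, 0, 1], [0, 0.007, -0.012, 0, 1], [0, 0.0105, -0.019, 0, 1], [0, 0.0155, -0.028, 0, 1], [0, 0.021, -0.037, 0, 1], [0, 0.0275, -0.045, 0, 1]]}}

```text
time: 5.3
ee_pos: [0.5239, -0.0326, 0.2151]
tcp_rot: [[-0.146, 0.987, -0.063], [0.989, 0.146, -0.004], [0.005, -0.063, -0.998]]
ft_force: [-28.8, -5.8, 19.1]
grip_width: 0.005
```

```bash
python3 chk.py s3
```

```text
t 5.3 pos [ 0.5239 -0.0326  0.2151] yaw 98.42 tilt [-0.063 -0.004 -0.998] F [-28.8  -5.8  19.1] grip 0.005
shift [ 0.01   -0.0559 -0.2017] turn 0
224 rack x [-0.105 -0.096 -0.085] y [-0.029  0.019  0.069] z [0.192 0.202 0.211]
109 rack x [0.046 0.052 0.056] y [-0.244 -0.192 -0.145] z [0.224 0.24  0.245]
```

Request:
{"op": "apply_moves", "data": {"motion": [[0, 0.001, -0.003, 0, 1], [0, 0.001, -0.003, 0, 1]]}}

```text
time: 5.52
ee_pos: [0.5243, -0.0331, 0.2201]
tcp_rot: [[-0.146, 0.987, -0.066], [0.989, 0.146, -0.004], [0.006, -0.066, -0.998]]
ft_force: [-10.3, -1.9, 6.0]
grip_width: 0.007
```

```bash
python3 chk.py s4; python3 - <<'E'
from h import *
im,d,K,T=load('s4');P=pts(d,K,T);np.set_printoptions(linewidth=200)
rx=np.array([.9883,.1521]);ry=np.array([-.1521,.9883]);m=np.array([.5431,-.0473])
X=(P[...,:2]-m)@rx-.105;Y=(P[...,:2]-m)@ry
# profile of the board near y=-.03..-.02
for y0 in(-.035,.06):
    k=(abs(Y-y0)<.006)&(abs(X)<.2)&(P[...,2]>.085)&(P[...,2]<.3)
    q=np.c_[X[k],P[...,2][k]];q=q[q[:,0].argsort()];print((q[::max(1,len(q)//25)]*1000).round(0).tolist())
cv2.imwrite('pics/s4c.png',cv2.resize(im[150:280,130:370,::-1],None,fx=3,fy=3,interpolation=2))
E
```

```text
t 5.52 pos [ 0.5243 -0.0331  0.2201] yaw 98.38 tilt [-0.066 -0.004 -0.998] F [-10.3  -1.9   6. ] grip 0.007
shift [ 0.0107 -0.0565 -0.1965] turn 0
225 rack x [-0.107 -0.096 -0.086] y [-0.029  0.019  0.069] z [0.185 0.195 0.203]
111 rack x [0.046 0.052 0.057] y [-0.244 -0.191 -0.145] z [0.225 0.239 0.245]
[[-137.0, 299.0], [-103.0, 203.0], [-96.0, 296.0], [-91.0, 191.0], [-87.0, 180.0], [-81.0, 182.0], [-76.0, 172.0], [-70.0, 173.0], [-66.0, 170.0], [-62.0, 168.0], [-56.0, 165.0], [-52.0, 155.0], [-46.0, 152.0], [-41.0, 147.0], [-36.0, 142.0], [-30.0, 139.0], [-26.0, 133.0], [-21.0, 135.0], [-17.0, 122.0], [-10.0, 114.0], [12.0, 87.0], [26.0, 125.0], [32.0, 147.0], [42.0, 195.0], [46.0, 195.0], [50.0, 196.0]]
[[-141.0, 296.0], [-108.0, 203.0], [-100.0, 203.0], [-94.0, 195.0], [-92.0, 297.0], [-90.0, 189.0], [-87.0, 188.0], [-85.0, 187.0], [-78.0, 177.0], [-74.0, 178.0], [-67.0, 175.0], [-63.0, 166.0], [-60.0, 163.0], [-55.0, 165.0], [-50.0, 156.0], [-46.0, 156.0], [-40.0, 146.0], [-37.0, 140.0], [-30.0, 142.0], [-24.0, 132.0], [-21.0, 127.0], [-17.0, 126.0], [-12.0, 124.0], [-5.0, 121.0], [24.0, 118.0], [34.0, 148.0], [44.0, 197.0], [46.0, 191.0], [50.0, 196.0]]
```

View pics/s4c.png

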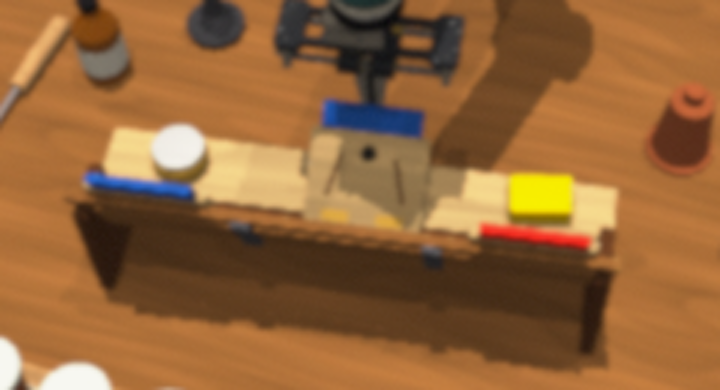

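Request:
{"op": "apply_moves", "data": {"motion": [[0, 0.003, 0, 0, 1], [0, 0.006, -0.002, 0, 1], [0, 0.009, -0.004, 0, 1], [0, 0.012, -0.006, 0, 1]]}}

```text
time: 5.9
ee_pos: [0.5294, -0.0325, 0.225]
tcp_rot: [[-0.145, 0.986, -0.084], [0.989, 0.145, -0.004], [0.009, -0.084, -0.996]]
ft_force: [-25.6, -2.0, 20.4]
grip_width: 0.006
```

```bash
python3 chk.py s5
```

```text
t 5.9 pos [ 0.5294 -0.0325  0.225 ] yaw 98.33 tilt [-0.084 -0.004 -0.996] F [-25.6  -2.   20.4] grip 0.006
shift [ 0.0113 -0.0647 -0.1902] turn 0
223 rack x [-0.102 -0.092 -0.082] y [-0.029  0.02   0.068] z [0.19  0.199 0.209]
112 rack x [0.047 0.052 0.056] y [-0.244 -0.192 -0.145] z [0.223 0.239 0.245]
```

Request:
{"op": "apply_moves", "data": {"motion": [[0, 0.0015, -0.003, 0, 1], [0, 0.0045, -0.006, 0, 1], [0, 0.008, -0.0095, 0, 1], [0, 0.012, -0.013, 0, 1], [0, 0.016, -0.0165, 0, 1], [0, 0.02, -0.02, 0, 1]]}}

```text
time: 6.45
ee_pos: [0.5512, -0.0296, 0.2443]
tcp_rot: [[-0.145, 0.986, -0.084], [0.989, 0.145, -0.003], [0.009, -0.084, -0.996]]
ft_force: [-2.6, -0.1, 2.9]
grip_width: 0.002
```

```bash
python3 chk.py s6
```

```text
t 6.45 pos [ 0.5512 -0.0296  0.2443] yaw 98.32 tilt [-0.084 -0.003 -0.996] F [-2.6 -0.1  2.9] grip 0.002
shift [ 0.0114 -0.085  -0.1691] turn 0
234 rack x [-0.078 -0.071 -0.063] y [-0.029  0.02   0.068] z [0.207 0.219 0.231]
111 rack x [0.047 0.052 0.057] y [-0.244 -0.193 -0.146] z [0.226 0.239 0.245]
```

Request:
{"op": "apply_moves", "data": {"motion": [[0, 0.005, -0.003, 0, 1], [0, 0.0095, -0.005, 0, 1], [0, 0.014, -0.0075, 0, 1], [0, 0.0185, -0.01, 0, 1], [0, 0.023, -0.012, 0, 1], [0, 0.028, -0.014, 0, 1], [0, 0.033, -0.0155, 0, 1], [0, 0.038, -0.017, 0, 1]]}}

```text
time: 7.17
ee_pos: [0.5923, -0.0235, 0.2588]
tcp_rot: [[-0.145, 0.986, -0.081], [0.989, 0.146, -0.004], [0.008, -0.081, -0.997]]
ft_force: [-0.8, 0.7, 0.1]
grip_width: 0.004
```

```bash
python3 chk.py s7
```

```text
t 7.17 pos [ 0.5923 -0.0235  0.2588] yaw 98.36 tilt [-0.081 -0.004 -0.997] F [-0.8  0.7  0.1] grip 0.004
shift [ 0.0112 -0.1247 -0.1516] turn 0
218 rack x [-0.038 -0.031 -0.026] y [-0.028  0.02   0.069] z [0.223 0.238 0.249]
110 rack x [0.047 0.052 0.056] y [-0.244 -0.192 -0.145] z [0.226 0.239 0.246]
```

Request:
{"op": "apply_moves", "data": {"motion": [[0, 0.005, -0.001, 0, 1], [0, 0.009, -0.002, 0, 1], [0, 0.013, -0.003, 0, 1], [0, 0.017, -0.004, 0, 1], [0, 0.02, -0.004, 0, 1], [0, 0.023, -0.005, 0, 1], [0, 0.026, -0.005, 0, 1], [0, 0.028, -0.005, 0, 1], [0, 0.03, -0.005, 0, 1], [0, 0.032, -0.005, 0, 1]]}}

```text
time: 8.05
ee_pos: [0.6254, -0.0186, 0.2613]
tcp_rot: [[-0.146, 0.986, -0.08], [0.989, 0.146, -0.004], [0.008, -0.08, -0.997]]
ft_force: [-0.6, 0.2, -0.1]
grip_width: 0.001
```

```bash
python3 chk.py s8
```

```text
t 8.05 pos [ 0.6254 -0.0186  0.2613] yaw 98.38 tilt [-0.08  -0.004 -0.997] F [-0.6  0.2 -0.1] grip 0.001
shift [ 0.0112 -0.1576 -0.1466] turn 0
185 rack x [-0.005  0.     0.004] y [-0.027  0.021  0.069] z [0.23  0.245 0.254]
111 rack x [0.046 0.052 0.056] y [-0.244 -0.19  -0.145] z [0.223 0.239 0.245]
```

Request:
{"op": "apply_moves", "data": {"motion": [[0, 0.002, 0, 0, 1], [0, 0.004, 0, 0, 1], [0, 0.006, 0, 0, 1], [0, 0.008, 0, 0, 1], [0, 0.01, 0, 0, 1], [0, 0.012, 0, 0, 1], [0, 0.014, 0, 0, 1], [0, 0.014, 0, 0, 1], [0, 0.014, 0, 0, 1], [0, 0.014, 0, 0, 1]]}}

```text
time: 8.93
ee_pos: [0.6394, -0.0165, 0.26]
tcp_rot: [[-0.146, 0.986, -0.08], [0.989, 0.146, -0.004], [0.008, -0.08, -0.997]]
ft_force: [-0.7, -0.2, 0.2]
grip_width: 0.005
```

```bash
python3 chk.py s9
```

```text
t 8.93 pos [ 0.6394 -0.0165  0.26  ] yaw 98.39 tilt [-0.08  -0.004 -0.997] F [-0.7 -0.2  0.2] grip 0.005
shift [ 0.0111 -0.1719 -0.1467] turn 0
110 rack x [0.047 0.052 0.057] y [-0.243 -0.19  -0.145] z [0.226 0.24  0.244]
90 rack x [0.048 0.053 0.057] y [-0.029  0.022  0.07 ] z [0.228 0.238 0.245]
```

Standing now at the same lean and height as the blue board, which is confirmed by its head x and z. Next I'll retreat, rise and go to its left side.

Request:
{"op": "apply_moves", "data": {"motion": [[0, -0.01, 0, 0, 1], [0, -0.02, -0.02, 0, 1], [0.03, -0.02, -0.05, 0, 1], [0.06, -0.02, -0.05, 0, 1], [0.09, -0.02, -0.05, 0, 1], [0.09, -0.01, -0.05, 0, 1], [0.09, 0, -0.05, 0, 1], [0.09, 0.01, -0.05, 0, 1], [0.09, 0.01, -0.05, 0, 1]]}}

```text
time: 9.73
ee_pos: [0.641, 0.0748, 0.3095]
tcp_rot: [[-0.147, 0.986, -0.079], [0.989, 0.147, -0.004], [0.007, -0.079, -0.997]]
ft_force: [-0.4, -1.2, -0.3]
grip_width: 0.004
```

```bash
python3 go.py 0.6427 0.0813 0.194 98.75; python3 chk.py s10;python3 - <<'E'
from h import *
im,d,c=grab('top','t1');cv2.imwrite('pics/t1c.png',cv2.resize(im[80:210,150:360,::-1],None,fx=3,fy=3,interpolation=2))
E
```

```text
t 9.73 pos [0.641  0.0748 0.3095] yaw 98.44 tilt [-0.079 -0.004 -0.997] F [-0.4 -1.2 -0.3] grip 0.004
shift [0.0053 0.0118 0.1149] turn -0.0055
t 9.73 pos [0.641  0.0748 0.3095] yaw 98.44 tilt [-0.079 -0.004 -0.997] F [-0.4 -1.2 -0.3] grip 0.004
shift [-0.0792 -0.1829 -0.097 ] turn 0
109 rack x [0.046 0.052 0.056] y [-0.244 -0.191 -0.145] z [0.226 0.24  0.246]
89 rack x [0.049 0.053 0.057] y [-0.028  0.016  0.068] z [0.226 0.239 0.245]
```

View pics/t1c.png

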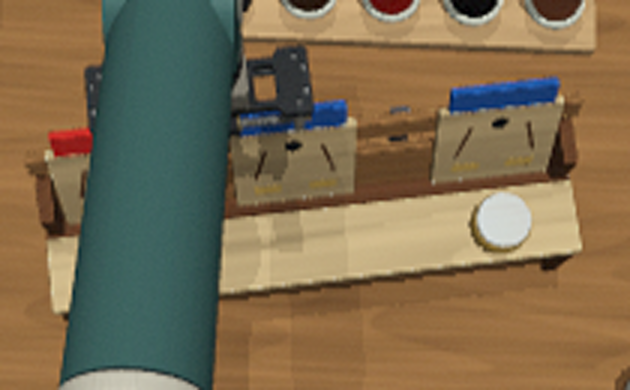

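Request:
{"op": "apply_moves", "data": {"motion": [[0.005, 0.012, 0, -0.0055, 1], [0.005, 0.012, 0.02, -0.0055, 1], [0.005, 0.012, 0.04, -0.0055, 1], [0.005, 0.012, 0.055, -0.0055, 1], [0.005, 0.012, 0.07, -0.0055, 1], [0.005, 0.012, 0.085, -0.0055, 1], [0.005, 0.012, 0.095, -0.0055, 1], [0.005, 0.012, 0.105, -0.0055, 1], [0.005, 0.012, 0.113, -0.0055, 1], [0.005, 0.012, 0.113, -0.0055, 1]]}}

```text
time: 10.67
ee_pos: [0.6408, 0.0801, 0.1945]
tcp_rot: [[-0.151, 0.985, -0.083], [0.989, 0.151, -0.005], [0.008, -0.083, -0.997]]
ft_force: [-1.1, -0.7, 0.4]
grip_width: 0.005
```

```bash
python3 go.py 0.6427 0.0813 0.194 98.75; python3 chk.py s11
```

```text
t 10.67 pos [0.6408 0.0801 0.1945] yaw 98.68 tilt [-0.083 -0.005 -0.997] F [-1.1 -0.7  0.4] grip 0.005
shift [0.0009 0.0021 0.0004] turn -0.0013
t 10.67 pos [0.6408 0.0801 0.1945] yaw 98.68 tilt [-0.083 -0.005 -0.997] F [-1.1 -0.7  0.4] grip 0.005
shift [-0.0828 -0.1937 -0.2109] turn 0
111 rack x [0.046 0.052 0.056] y [-0.244 -0.191 -0.145] z [0.226 0.239 0.245]
97 rack x [0.049 0.053 0.056] y [-0.028  0.019  0.07 ] z [0.226 0.239 0.244]
```

Request:
{"op": "apply_moves", "data": {"motion": [[-0.003, 0.002, 0.001, 0, 1], [-0.006, 0.002, 0.001, 0, 1], [-0.009, 0.002, 0.002, 0, 1], [-0.012, 0.002, 0.002, 0, 1], [-0.015, 0.002, 0.002, 0, 1], [-0.018, 0.002, 0.002, 0, 1], [-0.021, 0.002, 0.002, 0, 1], [-0.024, 0.002, 0.002, 0, 1], [-0.027, 0.002, 0.002, 0, 1], [-0.03, 0.002, 0.002, 0, 1]]}}

```text
time: 11.55
ee_pos: [0.6479, 0.0509, 0.1933]
tcp_rot: [[-0.151, 0.985, -0.081], [0.988, 0.151, -0.004], [0.008, -0.081, -0.997]]
ft_force: [-0.8, 1.9, 1.8]
grip_width: 0.005
```

```bash
python3 chk.py s12
```

```text
t 11.55 pos [0.6479 0.0509 0.1933] yaw 98.7 tilt [-0.081 -0.004 -0.997] F [-0.8  1.9  1.8] grip 0.005
shift [-0.0527 -0.196  -0.212 ] turn 0
111 rack x [0.046 0.052 0.056] y [-0.244 -0.192 -0.144] z [0.224 0.24  0.246]
92 rack x [0.049 0.053 0.056] y [-0.043  0.004  0.053] z [0.226 0.239 0.244]
```

Request:
{"op": "apply_moves", "data": {"motion": [[-0.004, 0, 0, 0, 1], [-0.008, 0, 0, 0, 1], [-0.012, 0, 0, 0, 1], [-0.016, 0, 0, 0, 1], [-0.02, 0, 0, 0, 1], [-0.024, 0, 0, 0, 1], [-0.028, 0, 0, 0, 1], [-0.032, 0, 0, 0, 1], [-0.036, 0, 0, 0, 1], [-0.04, 0, 0, 0, 1]]}}

```text
time: 12.43
ee_pos: [0.6541, 0.0101, 0.1931]
tcp_rot: [[-0.15, 0.985, -0.081], [0.989, 0.151, -0.004], [0.008, -0.081, -0.997]]
ft_force: [0.1, 3.4, 2.3]
grip_width: 0.008
```

```bash
python3 chk.py s13; python3 - <<'E'
from h import *
im,d,c=grab('top','t2');cv2.imwrite('pics/t2c.png',cv2.resize(im[80:210,150:360,::-1],None,fx=3,fy=3,interpolation=2))
E
```

```text
t 12.43 pos [0.6541 0.0101 0.1931] yaw 98.66 tilt [-0.081 -0.004 -0.997] F [0.1 3.4 2.3] grip 0.008
shift [-0.0117 -0.1959 -0.2119] turn 0
111 rack x [0.048 0.052 0.057] y [-0.244 -0.192 -0.145] z [0.225 0.24  0.245]
91 rack x [0.049 0.053 0.056] y [-0.085 -0.036  0.013] z [0.226 0.239 0.245]
```

View pics/t2c.png

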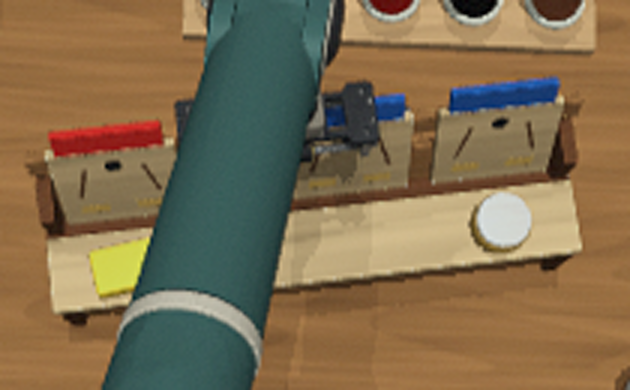

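Request:
{"op": "apply_moves", "data": {"motion": [[-0.003, 0, 0, 0, 1], [-0.006, 0, 0, 0, 1], [-0.009, 0, 0, 0, 1], [-0.012, 0, 0, 0, 1], [-0.015, 0, 0, 0, 1], [-0.018, 0, 0, 0, 1], [-0.02, 0, 0, 0, 1], [-0.022, 0, 0, 0, 1], [-0.023, 0, 0, 0, 1], [-0.024, 0, 0, 0, 1]]}}

```text
time: 13.37
ee_pos: [0.6576, -0.0148, 0.1928]
tcp_rot: [[-0.149, 0.985, -0.081], [0.989, 0.149, -0.005], [0.007, -0.081, -0.997]]
ft_force: [-1.0, 3.7, 0.9]
grip_width: 0.008
```

```bash
cat > gap.py <<'E'
from h import *
import sys
im,d,c=grab('top',sys.argv[1]);K,T=c['K'],c['camera_from_world'];hsv=cv2.cvtColor(im,cv2.COLOR_RGB2HSV)
P=pts(d,K,T);rx=np.array([.9883,.1521]);ry=np.array([-.1521,.9883]);m=np.array([.5431,-.0473])
X=(P[...,:2]-m)@rx-.105;Y=(P[...,:2]-m)@ry;Z=P[...,2]
# body-edge gap: occupied cells in front of backrest (board front face) at slope heights 40..100 mm
n=np.array([-np.cos(np.radians(20)),np.sin(np.radians(20))])
h=n[0]*X+n[1]*(Z-.1); s=-n[0]*(Z-.1)+n[1]*X
for a,b in((.015,.035),(.035,.055),(.055,.075),(.08,.1),(.1,.115)):
    k=(s>a)&(s<b)&(abs(h-.01)<.006); y=np.sort(Y[k]); 
    i=np.where(np.diff(y)>.004)[0]; print('slope',a,'span',y[0].round(3) if len(y) else None,'gaps',[(y[j].round(4),y[j+1].round(4)) for j in i])
E
python3 chk.py s14; python3 gap.py t3
```

```text
t 13.37 pos [ 0.6576 -0.0148  0.1928] yaw 98.58 tilt [-0.081 -0.005 -0.997] F [-1.   3.7  0.9] grip 0.008
shift [ 0.013  -0.1957 -0.2119] turn 0
109 rack x [0.046 0.052 0.056] y [-0.244 -0.19  -0.146] z [0.228 0.239 0.245]
91 rack x [0.048 0.053 0.057] y [-0.109 -0.062 -0.013] z [0.225 0.239 0.244]
slope 0.015 span -0.266 gaps [(np.float64(-0.2653), np.float64(-0.2612)), (np.float64(-0.1916), np.float64(-0.1864)), (np.float64(-0.0096), np.float64(0.1411)), (np.float64(0.2694), np.float64(0.274))]
slope 0.035 span -0.266 gaps [(np.float64(-0.1334), np.float64(-0.1273)), (np.float64(-0.0128), np.float64(0.1408)), (np.float64(0.2692), np.float64(0.2738))]
slope 0.055 span -0.283 gaps [(np.float64(-0.132), np.float64(-0.1264)), (np.float64(-0.0162), np.float64(0.1402)), (np.float64(0.2694), np.float64(0.2742))]
slope 0.08 span -0.261 gaps [(np.float64(-0.1329), np.float64(-0.128)), (np.float64(-0.0953), np.float64(-0.0638)), (np.float64(-0.0607), np.float64(-0.0545)), (np.float64(-0.0483), np.float64(-0.0419)), (np.float64(-0.0322), np.float64(0.1403))]
slope 0.1 span -0.262 gaps [(np.float64(-0.1323), np.float64(-0.1267)), (np.float64(-0.0975), np.float64(0.1406))]
```

Request:
{"op": "apply_moves", "data": {"motion": [[-0.0005, 0, 0, 0, 1], [-0.001, 0, 0, 0, 1], [-0.0015, 0, 0, 0, 1], [-0.002, 0, 0, 0, 1], [-0.0025, 0, 0, 0, 1], [-0.003, 0, 0, 0, 1]]}}

```text
time: 13.97
ee_pos: [0.6581, -0.0179, 0.1929]
tcp_rot: [[-0.149, 0.986, -0.081], [0.989, 0.149, -0.006], [0.007, -0.081, -0.997]]
ft_force: [0.6, 2.0, 1.4]
grip_width: 0.007
```

Request:
{"op": "apply_moves", "data": {"motion": [[-0.0005, 0, 0, 0, 1], [-0.001, 0, 0, 0, 1], [-0.0015, 0, 0, 0, 1], [-0.0015, 0, 0, 0, 1]]}}

```text
time: 14.3
ee_pos: [0.6583, -0.0189, 0.1928]
tcp_rot: [[-0.15, 0.985, -0.081], [0.989, 0.15, -0.005], [0.007, -0.081, -0.997]]
ft_force: [-0.3, 3.8, 1.4]
grip_width: 0.004
```

```bash
python3 chk.py s15; python3 gap.py t4
```

```text
t 14.3 pos [ 0.6583 -0.0189  0.1928] yaw 98.6 tilt [-0.081 -0.005 -0.997] F [-0.3  3.8  1.4] grip 0.004
shift [ 0.0173 -0.1958 -0.2119] turn 0
111 rack x [0.046 0.052 0.056] y [-0.244 -0.192 -0.145] z [0.225 0.239 0.245]
93 rack x [0.048 0.052 0.055] y [-0.114 -0.067 -0.017] z [0.226 0.239 0.245]
slope 0.015 span -0.267 gaps [(np.float64(-0.2654), np.float64(-0.2601)), (np.float64(-0.013), np.float64(0.1401)), (np.float64(0.2696), np.float64(0.2739))]
slope 0.035 span -0.267 gaps [(np.float64(-0.0166), np.float64(0.1408)), (np.float64(0.2693), np.float64(0.274))]
slope 0.055 span -0.281 gaps [(np.float64(-0.2151), np.float64(-0.2107)), (np.float64(-0.0197), np.float64(0.1402)), (np.float64(0.2691), np.float64(0.2739))]
slope 0.08 span -0.262 gaps [(np.float64(-0.1009), np.float64(-0.0669)), (np.float64(-0.0572), np.float64(-0.0513)), (np.float64(-0.0415), np.float64(-0.0354)), (np.float64(-0.0354), np.float64(0.1404))]
slope 0.1 span -0.263 gaps [(np.float64(-0.1006), np.float64(-0.0382)), (np.float64(-0.0382), np.float64(0.1414))]
```

Request:
{"op": "apply_moves", "data": {"motion": [[-0.0005, 0, 0, 0, 1], [-0.001, 0, 0, 0, 1], [-0.001, 0, 0, 0, 1]]}}

```text
time: 14.65
ee_pos: [0.6585, -0.0201, 0.1928]
tcp_rot: [[-0.149, 0.985, -0.081], [0.989, 0.149, -0.005], [0.007, -0.081, -0.997]]
ft_force: [-1.2, 4.7, 2.7]
grip_width: 0.006
```

```bash
python3 chk.py s16;  python3 - <<'E'
from h import *
im,d,c=grab('top','t5');cv2.imwrite('pics/t5c.png',cv2.resize(im[95:165,225:355,::-1],None,fx=6,fy=6,interpolation=2))
E
```

```text
t 14.65 pos [ 0.6585 -0.0201  0.1928] yaw 98.59 tilt [-0.081 -0.005 -0.997] F [-1.2  4.7  2.7] grip 0.006
shift [ 0.0185 -0.1958 -0.2119] turn 0
114 rack x [0.047 0.052 0.056] y [-0.246 -0.193 -0.145] z [0.225 0.239 0.246]
90 rack x [0.049 0.053 0.056] y [-0.115 -0.068 -0.018] z [0.228 0.239 0.244]
```

View pics/t5c.png

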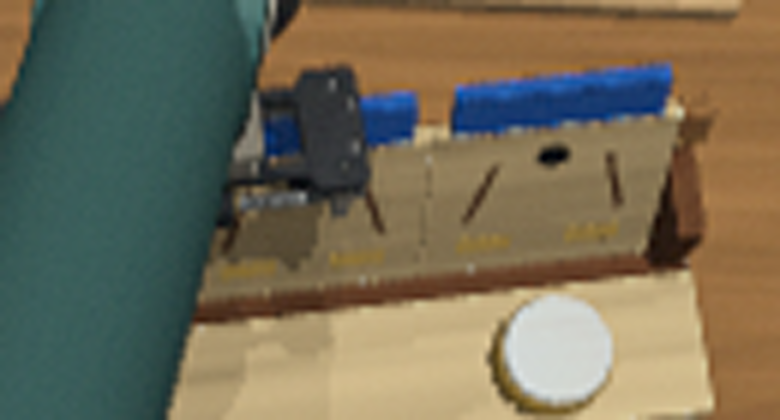

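```bash
cat > seam.py <<'E'
from h import *
import sys
# subpixel shift of blue head, and of moving head, vs t2
def cen(tag,lo,hi):
    im,d,K,T=load(tag) if tag!='t2' else load(tag)
    b=im[100:125,lo:hi].astype(float); w=np.clip(b[...,2]-b[...,0]-20,0,None); w[:,:]=w
    v,u=np.mgrid[100:125,lo:hi]; return round((w*u).sum()/w.sum(),3),round((w*v).sum()/w.sum(),3)
for t in sys.argv[1:]:
    im=load(t)[0].astype(float); g=im.sum(2)/3
    # seam darkness: column profile along seam rows
    print(t,'blue',cen(t,299,345),'prof',g[126:134,288:304].mean(0).round(0).astype(int))
E
python3 seam.py top0 t2 t3 t4 t5
```

```text
top0 blue (np.float64(317.529), np.float64(110.902)) prof [ 80  78  78  75  75  71  56  93 107 105 106 105 105  99  92  87]
t2 blue (np.float64(317.48), np.float64(110.919)) prof [ 83  83  81  79  79  74  60  98 113 111 111 110 110 104  95  91]
t3 blue (np.float64(317.519), np.float64(110.915)) prof [111 112 111 111 112 110  74  96 112 111 110 110 111 104  96  92]
t4 blue (np.float64(317.78), np.float64(110.881)) prof [100 112 111 112 112 110 112 107 112 110 111 111 110 107  92  90]
t5 blue (np.float64(318.211), np.float64(110.819)) prof [ 92 108 112 111 111 111 110 104 109 111 111 110 110 110 101  92]
```

Request:
{"op": "apply_moves", "data": {"motion": [[0.003, 0, 0, 0, 1], [0.008, 0, 0, 0, 1], [0.014, 0, 0, 0, 1], [0.02, 0, 0, 0, 1], [0.02, 0, 0, 0, 1], [0.02, 0, -0.02, 0, 1], [0.02, 0, -0.05, 0, 1], [0.02, 0, -0.09, 0, 1], [0.02, -0.02, -0.12, 0, 1], [0.02, -0.04, -0.14, 0, 1]]}}

```text
time: 15.58
ee_pos: [0.6284, -0.006, 0.3387]
tcp_rot: [[-0.15, 0.986, -0.077], [0.989, 0.15, -0.006], [0.005, -0.077, -0.997]]
ft_force: [-0.1, 1.3, 0.6]
grip_width: 0.006
```

Request:
{"op": "apply_moves", "data": {"motion": [[0.03, -0.02, -0.02, 0, 1], [0.07, -0.04, -0.02, 0, 1], [0.11, -0.06, -0.02, 0, 1], [0.15, -0.08, -0.02, 0, 1], [0.19, -0.1, -0.02, 0, 1], [0.23, -0.12, -0.02, 0, 1], [0.27, -0.14, -0.02, 0, 1], [0.31, -0.16, -0.02, 0, 1], [0.33, -0.16, -0.02, 0, 1], [0.33, -0.16, -0.02, 0, 1]]}}

```text
time: 16.42
ee_pos: [0.4181, 0.3043, 0.3729]
tcp_rot: [[-0.162, 0.984, -0.078], [0.987, 0.162, -0.004], [0.009, -0.078, -0.997]]
ft_force: [-0.2, 0.3, -0.4]
grip_width: 0.008
```

```bash
python3 chk.py s17; python3 gap.py t6; python3 seam.py top0 t5 t6; python3 - <<'E'
from h import *
# displacement checks: sub-pixel patch shift before/after (blue, red, tin, wax, others)
for a,b,R in(('top0','t6',{'blue hole+lines':(100,140,303,336),'red':(118,152,168,212),'tin':(142,168,302,332),'wax':(158,180,178,206),'presser':(225,258,320,352),'thread':(218,248,136,168),'dye':(198,224,352,386),'rackdeck':(142,172,326,344)}),):
    A=cv2.cvtColor(load(a)[0],cv2.COLOR_RGB2GRAY);B=cv2.cvtColor(load(b)[0],cv2.COLOR_RGB2GRAY)
    for n,(r0,r1,c0,c1) in R.items():
        w=cv2.createHanningWindow((c1-c0,r1-r0),cv2.CV_32F)
        print(n,np.round(cv2.phaseCorrelate(np.float32(A[r0:r1,c0:c1]),np.float32(B[r0:r1,c0:c1]),w),2) if 0 else cv2.phaseCorrelate(np.float32(A[r0:r1,c0:c1]),np.float32(B[r0:r1,c0:c1]),w))
im=load('t6')[0];cv2.imwrite('pics/t6c.png',cv2.resize(im[60:260,130:400,::-1],None,fx=2.9,fy=2.9,interpolation=2))
E
```

```text
t 16.42 pos [0.4181 0.3043 0.3729] yaw 99.32 tilt [-0.078 -0.004 -0.997] F [-0.2  0.3 -0.4] grip 0.008
shift [-0.3394  0.003  -0.0505] turn 0
113 rack x [0.048 0.052 0.056] y [-0.247 -0.195 -0.147] z [0.225 0.239 0.244]
100 rack x [0.048 0.052 0.057] y [-0.116 -0.067 -0.017] z [0.224 0.239 0.245]
slope 0.015 span -0.268 gaps [(np.float64(-0.0065), np.float64(0.1407)), (np.float64(0.2696), np.float64(0.274))]
slope 0.035 span -0.267 gaps [(np.float64(-0.0067), np.float64(0.1408)), (np.float64(0.2684), np.float64(0.2737))]
slope 0.055 span -0.28 gaps [(np.float64(-0.2594), np.float64(-0.2553)), (np.float64(-0.0038), np.float64(0.1422)), (np.float64(0.2695), np.float64(0.2742))]
slope 0.08 span -0.264 gaps [(np.float64(-0.0041), np.float64(0.1405))]
slope 0.1 span -0.262 gaps [(np.float64(-0.0043), np.float64(0.1406))]
top0 blue (np.float64(317.529), np.float64(110.902)) prof [ 80  78  78  75  75  71  56  93 107 105 106 105 105  99  92  87]
t5 blue (np.float64(318.211), np.float64(110.819)) prof [ 92 108 112 111 111 111 110 104 109 111 111 110 110 110 101  92]
t6 blue (np.float64(318.204), np.float64(110.821)) prof [ 98 112 112 111 111 111 111 105 109 111 110 110 111 110 101  92]
blue hole+lines ((0.6258094308536712, -0.2702675838259907), 0.978183488547802)
red ((0.4685690806349214, 0.016789682874772893), 0.9908280933344805)
tin ((0.003765413613994184, 0.529567680061346), 0.9975304091418231)
wax ((-0.002720150952669087, 0.04414679962694734), 0.9083433674441443)
presser ((-0.015711209195771403, 0.08072230775932354), 1.0015865595390399)
thread ((-0.7996192848422581, 0.27734107426878474), 0.6384657862285773)
dye ((0.025744717032647912, 0.49466204692463656), 1.0054354576907532)
rackdeck ((0.01924627664391565, 0.04862774867146058), 0.9713146585005301)
```

View pics/t6c.png

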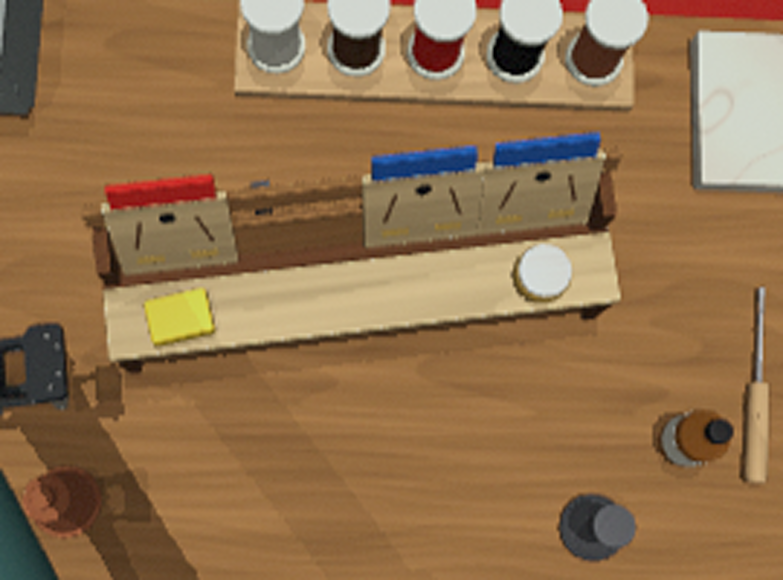

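```bash
python3 -c "
from plant import arm
print(arm.close_job())"
```

```text
the job is handed in; nothing more can be done
None
```

The board now stands on the ledge, leaning against the backrest with its blue end up, and its side touches the standing blue board. I handed the job in at about 16.5 s with the arm clear of everything; it reports no verdict.

**How it was done:** I pushed the head edge with the closed fingers while lifting, so the board swung up about its foot, which was braced in the seat. It tipped the last 20° or so onto the backrest under its own weight. I then slid it about 85 mm along the ledge by its left side edge, at about 2–5 N.

**Last checks:**
- **Pose:** the board's head is at the same depth and height as the blue board's (rack x 0.052 m, z 0.239 m).
- **Contact:** the last pictures show no gap between the two boards. The centre spacing is about 130 mm, as it should be.
- **Bystanders:** in the last picture the tin, wax, presser, thread and dye look unmoved, and so does the red board. The image-shift check is uncertain by about half a pixel (1–2 mm), and the thread was partly shaded. I did not check the hammer and iron at the end.

**What was not ideal:**
- **Blue board moved:** the last creep to make contact shifted the standing blue board about 2 mm (0.7 pixel) towards its end cheek. I left it, because pushing it back risked tipping it.
- **Push force:** the fingers briefly pushed on the head with about 35 N during the lift, and I then backed off.
- **Gripper tilt:** the gripper also ended up tilted about 5° by the push.

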